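# Refit the gas-hob knob and hold it pressed in

## Robot

A 6-joint arm with a two-finger parallel gripper is mounted at the origin on the work surface. World frame = base frame: x ahead of the robot, y to its left, z up, the work surface at z = 0. Lengths are in m, angles in rad, forces in N, time in s.
With the tool pointing down it reaches from about 0.375 to 0.975 m from the base axis. Payload 3.8 kg.
Tool frame: the origin (TCP) lies at the very end of the fingers, on their centre line; the grasp point (between the pads) lies bot.hold_point_z behind it (bot.hold_point_z is the distance from the TCP to the grasp point, in m); z points along the fingers, y is the line along which they close (so a half turn about z gives the same grasp; the last joint's range is limited). The gripper opens to 85 mm and grips with 20 to 120 N. Pads are 22 mm wide; open, the fingers measure 114 mm over their backs; the gripper's body (76 mm by 85 mm) begins 54 mm behind the grasp point. The pads swing forward as they close: fully open they stand 13 mm farther back than shut.
Start: joints at [1.171, 0.264, 1.604, -0, 1.274, -0.037], TCP at [0.24, 0.631, 0.231] pointing down, gripper open.
Joint ranges: [-2.63, 2.63], [-0.94, 2.18], [0.31, 2.57], [-1.31, 4.45], [0, 2.66], [-2.55, 2.55]. Speed limits (rad/s): [2.57, 2.57, 3.14, 3.14, 3.14, 3.14].

## Interface

Orientations are given as a rotation vector (axis times angle).
In Python, from workcell import bot gives the robot as it stands.
- The arm moves only by the shell command python3 jog.py 'ROWS' [OPENING] [FORCE]. ROWS is a JSON list of rows, 1 to 5 of them, each written [[dx, dy, dz], turn]: dx, dy, dz in m, then a turn about the tool's z in rad; each row shifts and turns the commanded pose from where the row before left it, along the tool's axes as they then stand; what a row does not reach is not made up. A row lasts 1/8 s, in which the tool goes at most 0.0625 m and 0.188 rad, less where a joint would pass 70% of its speed; a pose out of reach is approached as far as the arm can. OPENING is the opening from 0.0 (shut) to 1.0 (fully open), set as the command begins (- or left out keeps the last). The fingers move at their own pace and stop on an object; FORCE is the grip in N (left out, the last holds). Time passes only in rows, so rows that do not move let the fingers close. It prints the time, the measured TCP pose, the force, the opening and the grip force at its end. Input that does not fit is refused with a message, and nothing moves.
- bot.read_state(): the state, without advancing time (a new reading comes with each control period).
- bot.read_camera(name): name is "scene" or "side" or "wrist"; returns the picture (480x640x3 uint8, red, green, blue); there is no depth.
- bot.camera_info(name): a dict with "intrinsics" (3x3 intrinsics, pixels), "extrinsics" (4x4, takes a point from camera to world coordinates). Camera axes: x right, y down, z forward; pixel columns grow to the right and rows downward; lengths in m; the calibration is good to about 2 mm. A picture is of the moment at which its call begins: read the wrist's pose just before it. camera_info takes no time and is no camera call; for the wrist camera it gives the pose at the moment of the call.
- bot.finish_job(): hands the job in; it is judged then, once.
The state is a dict: "time": time; "q": joint angles; "joint_vel": joint speeds; "joint_torque": joint torques, N m; "tool_pos": TCP position; "tcp_rot": TCP orientation; "wrist_force": force on the tool from outside, world axes, zero at the start; "torque": the same for the moment, N m; "width": opening from 0.0 (shut) to 1.0 (fully open); "grip_force": force on a finger pad.
Only numpy, scipy, OpenCV 4.12 (cv2) and the standard library are available. Lean on these libraries where they do the work, as an engineer would, in place of code of your own. Each camera call takes 0.05 s, during which the arm holds its last target. There are 200 camera calls.

## Task

One control knob of the gas hob was taken off for cleaning and lies on the worktop: put it back on its bare spindle, turned so that the flat in its socket matches the flat of the spindle (pointer towards the OFF dot, like the other knobs), and push it fully home without forcing it. Then press it right in against its spring and keep it pressed for at least three seconds to test the igniter; the program finishes with the gripper still holding the knob pressed in. Do not press the other knobs, and leave the mug, canister and saucepan where they are.

Things in the scene. Friction and masses are not known exactly. Their poses are not given: they have to be found in the camera images.
- knob: loose black hob knob, socket down on the worktop left or right of the hob, 30 to 65 g. Origin: centre of its underside; z up, x towards its pointer. Hollow round skirt 44 mm across, z 0 to 18 mm; on it a bar grip 40 mm long (x), 12 mm wide (y), z 18 to 36 mm, with a white pointer line on the top's +x half and the +x end
- knob_seat (a point): centre of the roof of the D socket in the knob's underside, on its axis at z 16 mm; it rests on the spindle's tip when the knob is home. Socket: bore 11 mm across, flat on the pointer (+x) side 1 mm from the axis, mouth at z 2 mm
- knob_pointer (a point): the pointer end of the grip, 20 mm from the axis along the knob's +x, 30 mm above its underside
- tap: steel bezel, 32 mm across, of the bare tap, one of three taps 80 mm apart along the hob's edge nearest the robot; the other two wear knobs. Fixed. Origin: on the spindle's axis on the hob's tray, 8 mm above the worktop. z up, x towards the black OFF dot on the tray, 31 mm away on the burner side. The spindle's flat faces +x
- spindle_tip (a point): centre of the top face of the bare brass D-spindle, 23 mm above the tray; goes down when pressed. Axes as tap. Diameter 10 mm, cut almost to half: its flat is on the +x side 0.5 mm from the axis; top 1.5 mm chamfered by 0.7 mm. With the knob home but not pressed, the knob's underside is 7 mm above the tray
- spindle (a joint): how far the bare spindle is pressed in, m: 0 as it stands, 0.005 at the stop. A spring resists with 5 N at the start and 9 N at the stop. It does not turn (locked at OFF)
- knob_b (a joint): how far one of the two fitted knobs is pressed in, m (0 to 0.005, same spring). Fitted knobs look like the loose one, tops 43 mm above the tray, pointers to their OFF dots
- knob_c (a joint): the same for the other fitted knob
- hob: steel gas hob, 500 mm (x) by 450 mm (y), tray 8 mm thick on the worktop; origin: centre of its underside. x points from the tap row (x = -190 mm; y = -80, 0, 80 mm) to the burners; black pan supports, 53 mm above the worktop, cover x -110 to 230 mm. Fixed
- mug: blue mug, 80 mm across, 92 mm high, handle at its +y; on the worktop on the other side of the hob from the knob; origin: centre of its underside. Leave it alone
- canister: low white canister (salt pot) with a wooden lid, 74 mm across, 65 mm high, on the worktop left of the hob (+y), farther from the robot than the knob; origin: centre of its underside. Leave it alone
- saucepan: small steel saucepan, 124 mm across, 70 mm high, with a black handle 140 mm long along its +y, on the pan support over the right front burner; origin: centre of its underside, 53 mm above the worktop. Leave it alone

How it is judged:
By the outcome, as a careful person would: the job done as asked, in the order asked, and still so for the second after the job is handed in, while the arm keeps its last pose, push and grip.
It also fails if it takes over 51 s, if anything falls off the work surface, if the arm or the gripper's body presses on something with over 40 N, if the wrist force passes 120 N, or if a joint passes its speed limit or range.

## Working session

There is one attempt and no reset: what is moved stays moved. The work goes in short steps, Python scripts to look and compute and a shell command to move; the robot and the scene stay as the last step left them, time stands still between calls to the robot, and variables do not carry over. Pictures are saved under pics/ and viewed, at most 10 in all, crops included, and the job is handed in when it is done.

```bash
ls; mkdir -p pics; cat > h.py <<'E'
import numpy as np,cv2
from workcell import bot
from scipy.spatial.transform import Rotation as R
def ray(info,u,v,z):
    K=np.array(info["intrinsics"]);T=np.array(info["extrinsics"])
    d=T[:3,:3]@np.linalg.solve(K,[u,v,1.]);o=T[:3,3]
    return o+d*(z-o[2])/d[2]
def proj(info,p):
    K=np.array(info["intrinsics"]);T=np.array(info["extrinsics"])
    c=K@(T[:3,:3].T@(np.array(p)-T[:3,3]));return c[:2]/c[2]
def snap(name,fn):
    i=bot.camera_info(name);im=bot.read_camera(name)
    cv2.imwrite(fn,cv2.cvtColor(im,cv2.COLOR_RGB2BGR));np.savez(fn+".npz",intrinsics=i["intrinsics"],extrinsics=i["extrinsics"])
    return i,im
E
python3 - <<'E'
from h import *
for n in("scene","side","wrist"):
    i,_=snap(n,f"pics/{n}0.png");print(n,np.round(i["extrinsics"],3).tolist())
s=bot.read_state();print(bot.hold_point_z,s["time"],s["tool_pos"],s["tcp_rot"],s["wrist_force"])
E
```

```text
jog.py
pics
workcell.py
scene [[0.01, 0.787, -0.616, 1.25], [1.0, -0.01, 0.004, -0.016], [-0.004, -0.616, -0.787, 0.877], [0.0, 0.0, 0.0, 1.0]]
side [[0.805, -0.429, 0.411, 0.113], [-0.594, -0.593, 0.544, -0.647], [0.01, -0.682, -0.731, 0.918], [0.0, 0.0, 0.0, 1.0]]
wrist [[0.354, 0.897, 0.263, 0.172], [0.935, -0.339, -0.102, 0.657], [-0.002, 0.283, -0.959, 0.373], [0.0, 0.0, 0.0, 1.0]]
0.0187 0.15 [0.2393301  0.63053262 0.23023492] [-5.66697040e-01 -3.08967570e+00  2.70568088e-03] [ 0.32434919 -0.66886406 -0.1721425 ]
```

View pics/scene0.png

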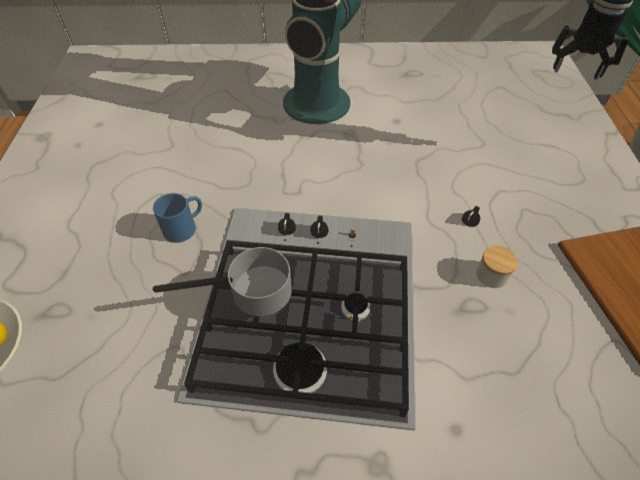

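View pics/wrist0.png

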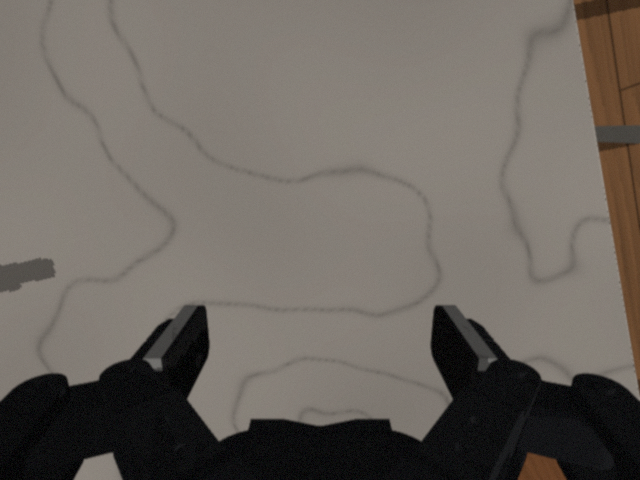

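The scene view shows the loose knob at about (471,218), the bare spindle at (352,233), fitted knobs at (287,226) and (319,228), and the canister at (498,265). The wrist view shows only worktop.

```bash
python3 - <<'E'
from h import *
i=bot.camera_info("scene")
print("knob",ray(i,471,221,0.01),ray(i,477,208,.036),"spin",ray(i,352,232,.031),"dot",ray(i,352,246,.008),
 "kb",ray(i,319,218,.051),"dots",ray(i,285,240,.008),ray(i,318,243,.008), "hobcorners",ray(i,412,222,.008),ray(i,234,210,.008))
s=bot.read_state();print(R.from_rotvec(s["tcp_rot"]).as_matrix().round(3).tolist())
im=cv2.imread("pics/scene0.png");side=cv2.imread("pics/side0.png")
a=cv2.resize(im[190:270,265:515],None,fx=3.2,fy=3.2,interpolation=cv2.INTER_CUBIC)
j=bot.camera_info("side")
for p in ([.48,.22,.02],[.5,.04,.03]):
  print(proj(j,p))
cv2.imwrite("pics/c1.png",a)
E
```

```text
knob [0.51109676 0.37686708 0.01      ] [0.49147781 0.38908512 0.036     ] spin [0.55948943 0.07767968 0.031     ] dot [0.58374334 0.07760373 0.008     ] kb [ 5.31828094e-01 -3.20662123e-04  5.10000000e-02] dots [ 0.56342638 -0.0825238   0.008     ] [ 0.57362417 -0.00322309  0.008     ] hobcorners [0.51068367 0.23093568 0.008     ] [ 0.46465389 -0.21485731  0.008     ]
[[-0.935, 0.355, -0.001], [0.355, 0.935, -0.002], [0.0, -0.002, -1.0]]
[216.98440417 217.92179905]
[265.92111043 258.13217854]
```

View pics/c1.png

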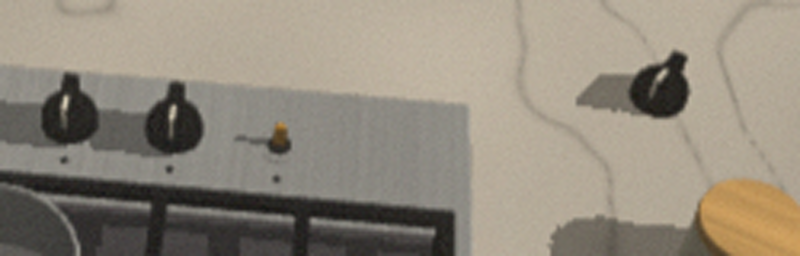

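The crop shows the loose knob's white pointer towards the camera and slightly left (crop (655,100), tail (680,57)). The bare tap is at crop (279,140) with its OFF dot at (277,179). I'll move above the knob for a wrist view.

```bash
python3 jog.py '[[[-0.055, -0.024, 0], 0], [[-0.055, -0.024, 0], 0], [[-0.055, -0.024, 0], 0], [[-0.055, -0.024, 0], 0], [[-0.055, -0.024, 0], 0]]' 1.0; python3 jog.py '[[[-0.05, -0.024, 0.015], 0], [[0, 0, 0], 0], [[0, 0, 0], 0]]'; python3 - <<'E'
from h import *
snap("wrist","pics/w1.png");s=bot.read_state();print(s["time"],s["tool_pos"])
E
```

```text
time: 0.78
tool_pos: [0.455, 0.4197, 0.231]
tcp_rot: [-0.566, -3.09, 0.0]
wrist_force: [0.1, 0.3, -0.7]
width: 1.004
grip_force: 0.0
time: 1.15
tool_pos: [0.492, 0.381, 0.2159]
tcp_rot: [-0.568, -3.089, 0.0]
wrist_force: [-0.8, 0.6, 0.0]
width: 0.997
grip_force: 0.0
1.2 [0.49176735 0.38168464 0.21625705]
```

View pics/w1.png

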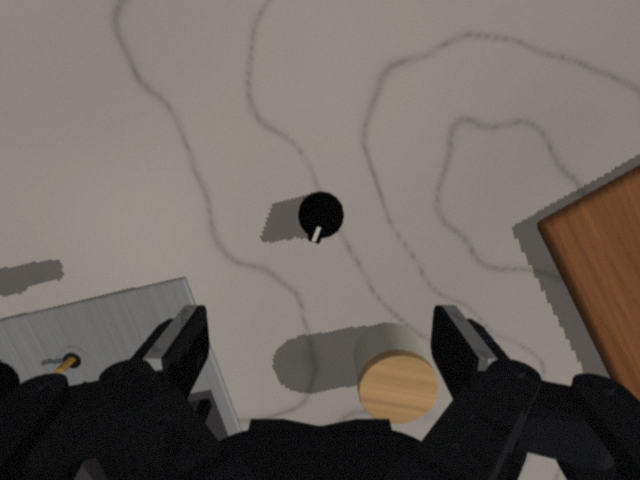

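The wrist view shows the knob near (321,215) with its pointer line ending near (316,240), the canister lid at (398,387) and the spindle at (70,362). I'll enlarge the knob.

```bash
python3 - <<'E'
from h import *
im=cv2.imread("pics/w1.png")
a=cv2.resize(im[180:255,270:370],None,fx=8,fy=8,interpolation=cv2.INTER_CUBIC)
a=np.clip(a.astype(float)*2.5,0,255).astype(np.uint8)
cv2.imwrite("pics/c2.png",a)
g=im.max(2);m=(g<25).astype(np.uint8);n,l,st,c=cv2.connectedComponentsWithStats(m)
k=l[210,321];print(st[k],c[k])
E
```

```text
[ 299  193   44   49 1455] [320.33058419 214.02199313]
```

View pics/c2.png

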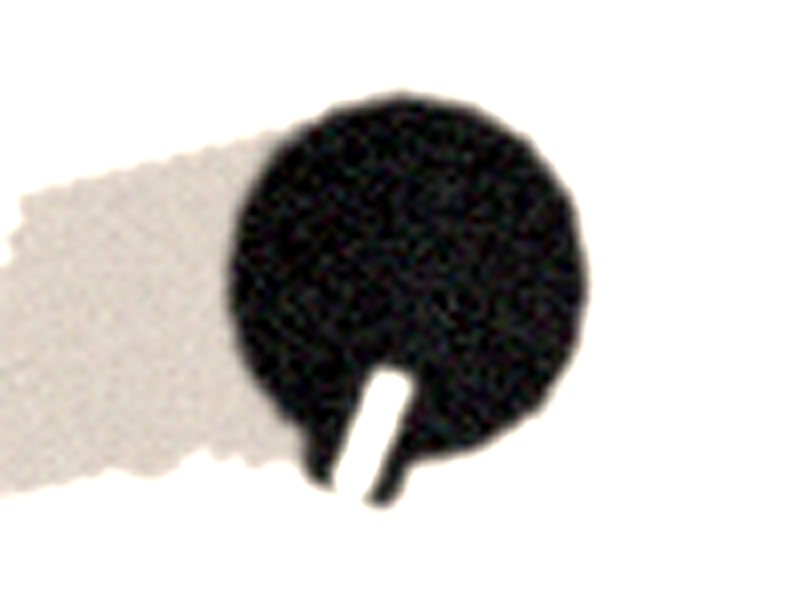

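The pointer line runs from crop (397,372) to (352,492), i.e. pixels (319.6,226.5) to (314.0,241.5). The skirt spans crop x 230–585 and y 95–460.

```bash
python3 - <<'E'
from h import *
i=dict(np.load("pics/w1.png.npz"))
P=lambda u,v,z:ray(i,270+u/8,180+v/8,z)
a,b=P(397,372,.036),P(352,492,.036)
phi=np.arctan2(*(b-a)[[1,0]]);print(a,b,np.linalg.norm(b-a),np.degrees(phi))
c=b-.02*np.array([np.cos(phi),np.sin(phi),0]);print("c from tip",c)
print("skirt L R",P(230,277,.012),P(585,277,.012),"near",P(407,95,0),"far",P(407,460,.018))
print("spindle tip?",ray(i,74,359,.031),"bezel",ray(i,70,362,.01),"corner",ray(i,184,279,.008))
# fit: contour of predicted knob vs mask
from scipy.optimize import minimize
im=cv2.imread("pics/w1.png");g=im.max(2);obs=np.zeros((480,640),bool);obs[185:250,290:350]=(g<25)[185:250,290:350]
# include pointer line
w=(g>120);obs|=False
t=np.linspace(0,2*np.pi,60)
def mask(x,y,p,s=8):
    M=np.zeros((75*s,100*s),np.uint8)
    def hull(pts):
        q=np.array([proj(i,[x+np.cos(p)*X-np.sin(p)*Y,y+np.sin(p)*X+np.cos(p)*Y,Z]) for X,Y,Z in pts])
        h=cv2.convexHull(((q-[269.5,179.5])*s).astype(np.float32)).astype(np.int32);cv2.fillConvexPoly(M,h,1)
    hull([(.022*np.cos(a),.022*np.sin(a),z) for a in t for z in(0,.018)])
    hull([(X,Y,z) for X in(-.02,.02) for Y in(-.006,.006) for z in(.018,.036)])
    return M
S=cv2.resize(im[180:255,270:370],None,fx=8,fy=8,interpolation=cv2.INTER_CUBIC)
G=S.max(2);m=(G<50).astype(np.uint8)
# fill pointer
cv2.line(m,(397,372),(352,490),1,30);
f=lambda v:np.sum(mask(.51+v[0]/1e3,.377+v[1]/1e3,v[2]/10)!=m)
r=minimize(f,[0,0,phi*10],method="Nelder-Mead",options=dict(initial_simplex=[[-3,-3,phi*10],[3,-3,phi*10],[0,3,phi*10],[0,0,phi*10+1.]]))
print(r.x,r.fun,m.sum(),np.degrees(r.x[2]/10))
E
```

```text
[0.50038316 0.37834029 0.036     ] [0.51145744 0.36877761 0.036     ] 0.014631627877207997 -40.81072011208036
c from tip [0.49631998 0.38184885 0.036     ]
skirt L R [0.48833554 0.36198682 0.012     ] [0.5030895  0.40083504 0.012     ] near [0.47745803 0.3882975  0.        ] far [0.51491662 0.37405725 0.018     ]
spindle tip? [0.54170133 0.1012439  0.031     ] bezel [0.55083739 0.07577834 0.01      ] corner [0.50930109 0.23039237 0.008     ]
[-12.52863078   2.79464586  -6.49887303] 18487.0 104424 -37.235799639707395
```

```bash
python3 jog.py '[[[0, 0, 0.02], 0.17], [[0, 0, 0.02], 0.16], [[0, 0, 0.02], 0], [[0, 0, 0.02], 0], [[0, 0, 0], 0]]'; python3 jog.py '[[[0, 0, 0], 0], [[0, 0, 0], 0]]'|tail -0; python3 - <<'E'
from h import *
i,im=snap("wrist","pics/w2.png");s=bot.read_state();print(s["time"],s["tool_pos"],R.from_rotvec(s["tcp_rot"]).as_matrix().round(3).tolist())
im=cv2.imread("pics/w2.png")
u,v=proj(i,[.498,.38,.02]);print(u,v)
print("lid",ray(dict(np.load("pics/w1.png.npz")),398,387,.065))
x0,y0=int(u)-60,int(v)-45;print(x0,y0)
a=cv2.resize(im[y0:y0+90,x0:x0+120],None,fx=6.6,fy=6.6,interpolation=cv2.INTER_CUBIC)
cv2.imwrite("pics/c3.png",np.clip(a.astype(float)*4,0,255).astype(np.uint8))
E
```

```text
time: 1.82
tool_pos: [0.4905, 0.3805, 0.1337]
tcp_rot: [-1.062, -2.954, 0.006]
wrist_force: [-0.3, -0.4, 0.2]
width: 0.998
grip_force: 0.0
2.125 [0.49302531 0.38151959 0.1374315 ] [[-0.77, 0.639, 0.002], [0.639, 0.77, 0.001], [-0.0, 0.002, -1.0]]
321.335303836988 242.17947096816204
lid [0.66008326 0.39422447 0.065     ]
261 197Exception ignored on flushing sys.stdout:
BrokenPipeError: [Errno 32] Broken pipe
```

View pics/c3.png

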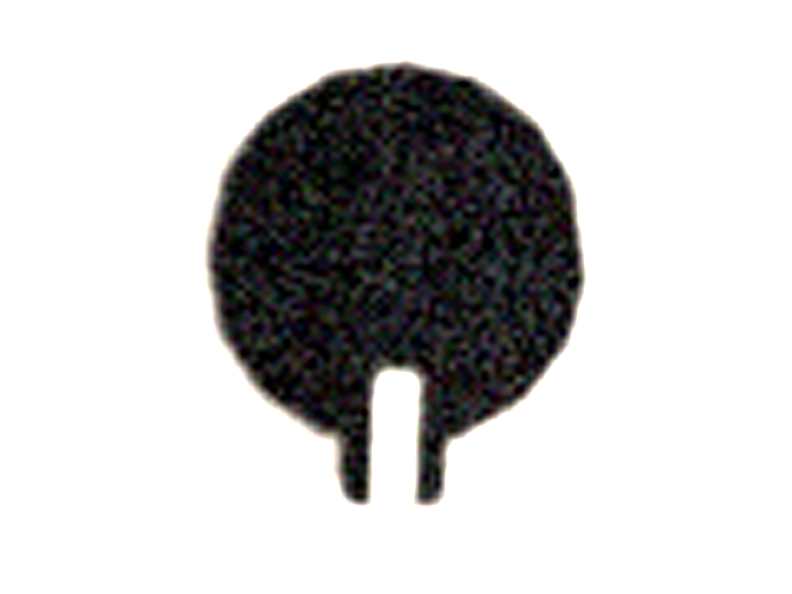

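The knob is nearly aligned with the tool. The line runs from crop (398,372) to (393,500), the bar ends at x 342–443, and the skirt spans x 212–582 and y 63–437.

```bash
python3 - <<'E'
from h import *
i=dict(np.load("pics/w2.png.npz"))
P=lambda u,v,z:ray(i,261-.5+.5/6.6+u/6.6,197-.5+v/6.6,z)
a,b=P(398,372,.036),P(393,500,.036)
d=b-a;print(a,b,np.linalg.norm(d),np.degrees(np.arctan2(d[1],d[0])))
print("bar w",np.linalg.norm(P(342,490,.036)-P(443,490,.036)))
for z in(0,.009,.018): L,Rr=P(212,260,z),P(582,260,z);print(z,"skirt",(L+Rr)/2,np.linalg.norm(L-Rr))
for z0,z1 in((0,0),(0,.018)):
  n,f=P(397,63,z0),P(397,440,z1);print("nf",n,f,(n+f)/2,np.linalg.norm((f-n)[:2]))
j=bot.camera_info("scene")
for p in([.498,.38,0],[.498,.38,.018]): print(proj(j,p))
E
```

```text
[0.49992782 0.37787493 0.036     ] [0.51045109 0.36849565 0.036     ] 0.014096453680871401 -41.71029371998559
bar w 0.010556783384015632
0 skirt [0.49845803 0.37918027 0.        ] 0.043161038615112154
0.009 skirt [0.49650171 0.38074304 0.009     ] 0.041777482314073196
0.018 skirt [0.4945454  0.38230582 0.018     ] 0.04039392601303421
nf [0.48049327 0.39403249 0.        ] [0.51561273 0.36498996 0.        ] [0.498053   0.37951123 0.        ] 0.04557241746673939
nf [0.48049327 0.39403249 0.        ] [0.51060029 0.36902526 0.018     ] [0.49554678 0.38152888 0.009     ] 0.03913814146776907
[470.04474999 219.62288303]
[471.95121032 214.87728789]
```

```bash
python3 jog.py '[[[-0.0035, 0.001, 0.03], 0.035], [[0, 0, 0.04], 0], [[0, 0, 0.03], 0], [[0, 0, 0.013], 0], [[0, 0, 0], 0]]'; python3 jog.py '[[[0, 0, 0], 0], [[0, 0, 0], 0]]'
```

```text
time: 2.75
tool_pos: [0.4954, 0.3794, 0.0229]
tcp_rot: [-1.118, -2.935, 0.001]
wrist_force: [0.1, 0.8, -0.6]
width: 1.002
grip_force: 0.0
time: 3.0
tool_pos: [0.4968, 0.3805, 0.0251]
tcp_rot: [1.118, 2.934, 0.004]
wrist_force: [-0.1, -0.2, 0.3]
width: 1.0
grip_force: 0.0
```

```bash
python3 jog.py '[[[0, 0, 0.004], 0], [[0, 0, 0], 0], [[0, 0, 0], 0], [[0, 0, 0], 0], [[0, 0, 0], 0]]' 0.0 50; python3 jog.py '[[[0, 0, 0], 0], [[0, 0, 0], 0], [[0, 0, 0], 0], [[0, 0, 0], 0]]'
```

```text
time: 3.62
tool_pos: [0.4958, 0.3798, 0.0195]
tcp_rot: [1.118, 2.936, 0.001]
wrist_force: [0.3, -0.4, 0.1]
width: 0.129
grip_force: 51.4
time: 4.12
tool_pos: [0.4958, 0.3797, 0.0195]
tcp_rot: [1.118, 2.936, 0.001]
wrist_force: [-0.4, 0.2, 0.7]
width: 0.133
grip_force: 51.7
```

```bash
python3 jog.py '[[[0, 0, -0.03], 0], [[0, 0, -0.04], 0], [[0, 0, -0.04], -0.15], [[0, 0, -0.025], -0.15], [[0, 0, 0], -0.15]]'; python3 jog.py '[[[0, 0, 0], -0.15], [[-0.022, -0.046, 0], 0], [[-0.022, -0.046, 0], 0], [[-0.022, -0.046, 0], 0], [[-0.022, -0.046, 0], 0]]';python3 jog.py '[[[-0.022, -0.046, 0], 0], [[-0.02, -0.046, 0], 0], [[0, 0, 0], 0], [[0, 0, 0], 0], [[0, 0, 0], 0]]'; python3 - <<'E'
from h import *
i,im=snap("wrist","pics/w3.png");s=bot.read_state();print(s["time"],s["tool_pos"],R.from_rotvec(s["tcp_rot"]).as_matrix().round(3).tolist())
for p in ([.557,.078,.031],[.584,.078,.008],[.55,0,.05]):print(proj(i,p))
E
```

```text
time: 4.75
tool_pos: [0.4971, 0.3807, 0.1574]
tcp_rot: [0.427, 3.109, 0.006]
wrist_force: [0.3, 0.1, -1.0]
width: 0.119
grip_force: 51.5
time: 5.38
tool_pos: [0.5593, 0.1843, 0.1538]
tcp_rot: [-0.2, -3.134, 0.0]
wrist_force: [0.4, 0.5, -0.6]
width: 0.123
grip_force: 51.5
time: 6.0
tool_pos: [0.5888, 0.0904, 0.154]
tcp_rot: [-0.199, -3.135, -0.0]
wrist_force: [-0.4, 0.0, -0.6]
width: 0.126
grip_force: 51.5
6.05 [0.5888868  0.09052151 0.15407028] [[-0.992, 0.126, -0.001], [0.126, 0.992, 0.0], [0.001, 0.0, -1.0]]
[295.6258218  192.50490451]
[302.34420383 221.92261251]
[175.45120081 201.29137623]
```

View pics/w3.png

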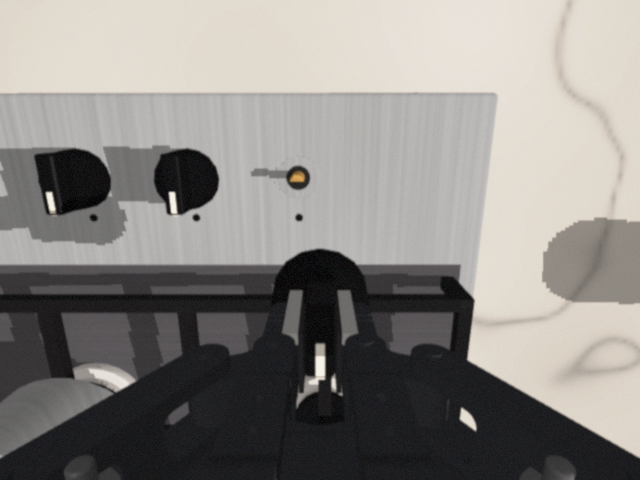

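The view shows the spindle at (298,177), OFF dots at (299,217), (196,217) and (94,217), the tray edge level at row 94, and the held knob's skirt at (274–368, from 250). I'll enlarge the spindle and the held knob side by side.

```bash
python3 - <<'E'
from h import *
im=cv2.imread("pics/w3.png")
f=lambda x,y,g:np.clip(cv2.resize(im[y:y+100,x:x+66],None,fx=6,fy=6,interpolation=cv2.INTER_CUBIC).astype(float)*g,0,255)
a=f(266,140,1.3);b=f(287,310,2.2)
cv2.imwrite("pics/c4.png",np.hstack([a,b]).astype(np.uint8))
g=im.max(2)
for (x,y) in((299,217),(196,217),(94,217)):
    w=255-g[y-8:y+9,x-8:x+9].astype(float);w[w<150]=0;Y,X=np.mgrid[y-8:y+9,x-8:x+9];print((w*X).sum()/w.sum(),(w*Y).sum()/w.sum(),w.astype(bool).sum())
# tray edges row along columns, held skirt extents by row
E
```

```text
298.6969184761409 217.17110908854505 38
195.26592642440556 216.49820547330643 45
93.19626972740316 217.14182209469155 71
```

View pics/c4.png

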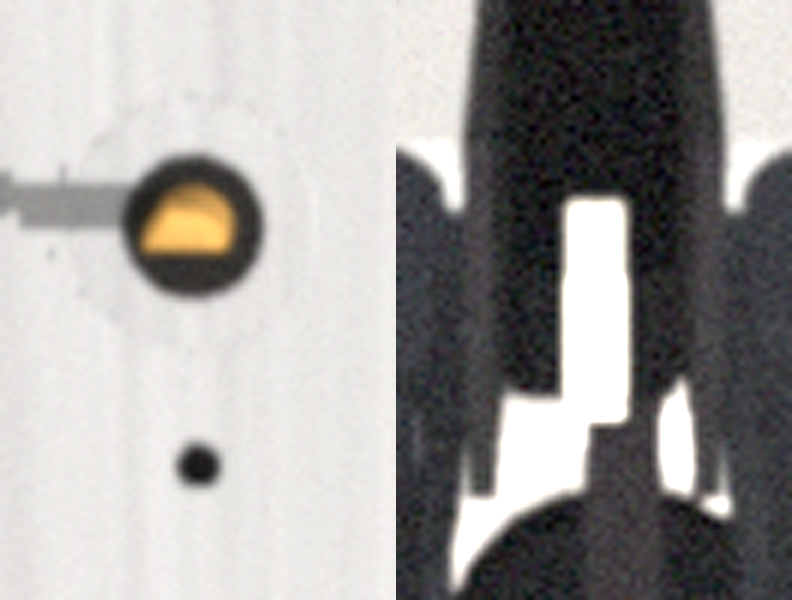

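Spindle D: flat edge at crop y 250, x 143–232; dark ring centre (193,227); dot (199,466). Held knob's pointer line: start (596,199), bar end near y 396. I'll compare it with the fitted knobs in tool axes.

```bash
python3 - <<'E'
from h import *
i=dict(np.load("pics/w3.png.npz"));im=cv2.imread("pics/w3.png");g=im.min(2)
tcp=np.array([.58889,.09052,.15407]);yaw=np.arctan2(.126,-.992)
X=np.array([np.cos(yaw),np.sin(yaw),0]);Y=np.array([np.sin(yaw),-np.cos(yaw),0])
T=lambda u,v,z:np.round(1e3*np.array([(ray(i,u,v,z)-tcp)@X,(ray(i,u,v,z)-tcp)@Y]),2)
C=lambda u,v,z:T(266-.42+u/6,140-.42+v/6,z)
D=[T(298.7,217.17,.008),T(195.27,216.5,.008),T(93.2+1,217.1,.008)]
print("dots",D,np.degrees(np.arctan2(*((D[0]-D[1])))),"ring",C(193,227,.010),"flat",C(187,250,.031),C(143,250,.031),C(232,250,.031),"arc top",C(187,183,.031))
print("held start",T(287-.42+200/6,310-.42+199/6,.1705),"end",T(287-.42+201/6,310-.42+396/6,.1705))
for (x0,x1,y0,y1) in((160,185,180,225),(40,65,180,225)):
    s=g[y0:y1,x0:x1];n,l,st,c=cv2.connectedComponentsWithStats((s>170).astype(np.uint8))
    for k in range(1,n):
        if st[k][4]>30:
            v,u=np.where(l==k);top=v.min();bot_=v.max()
            ut,ub=u[v<=top+2].mean()+x0,u[v>=bot_-2].mean()+x0
            print("fit line",st[k],"start",T(ut,top+y0-.5,.051),"end",T(ub,bot_+y0+.5,.051))
# tray edge angle
e=[(u,np.argmax(np.abs(np.diff(im[80:110,u,0].astype(int))))+80) for u in range(20,480,20)]
print(np.polyfit(*zip(*e),1))
E
```

```text
dots [array([  7.09, -15.84]), array([  7.57, -96.67]), array([   7.04, -175.75])] -0.3402406395188003 ring [ 38.17 -15.98] flat [ 37.98 -15.52] [ 37.97 -20.65] [ 37.98 -10.26] arc top [ 45.7  -15.39]
held start [-5.16  0.68] end [-19.63   0.76]
fit line [  9  12   8  22 113] start [ 33.81 -96.2 ] end [ 19.16 -96.29]
fit line [  0  24  25  21 288] start [  25.88 -103.75] end [ 11.65 -98.3 ]
fit line [ 7 12  8 19 99] start [  33.77 -176.21] end [  21.14 -176.89]
[-6.42292490e-04  9.20671937e+01]
```

```bash
python3 jog.py '[[[0, -0.008, 0.025], 0], [[0, -0.0085, 0.025], 0], [[0, 0, 0.016], 0], [[0, 0, 0], 0], [[0, 0, 0], 0]]';python3 jog.py '[[[0, 0, 0], 0], [[0, 0, 0], 0]]'; python3 - <<'E'
from h import *
i,im=snap("wrist","pics/w4.png");s=bot.read_state();print(s["time"],s["tool_pos"],s["tcp_rot"])
im=cv2.imread("pics/w4.png");u,v=proj(i,[.553,.078,.02]);u,v=int(u),int(v);print(u,v)
f=lambda x,y,g:np.clip(cv2.resize(im[y:y+100,x:x+66],None,fx=6,fy=6,interpolation=cv2.INTER_CUBIC).astype(float)*g,0,255)
x,y=287,v-45;print(x,y)
cv2.imwrite("pics/c5.png",np.hstack([f(x,y,1.3),f(287,310,2.2)]).astype(np.uint8))
E
```

```text
time: 6.68
tool_pos: [0.588, 0.0736, 0.0891]
tcp_rot: [0.199, 3.134, 0.0]
wrist_force: [-0.6, 0.5, -0.7]
width: 0.123
grip_force: 51.5
time: 6.92
tool_pos: [0.588, 0.0731, 0.0893]
tcp_rot: [0.2, 3.134, 0.0]
wrist_force: [0.0, 1.1, 0.6]
width: 0.124
grip_force: 51.5
6.975 [0.58781393 0.07302337 0.08905514] [2.00530191e-01 3.13390091e+00 3.14330277e-04]
319 197
287 152
```

View pics/c5.png

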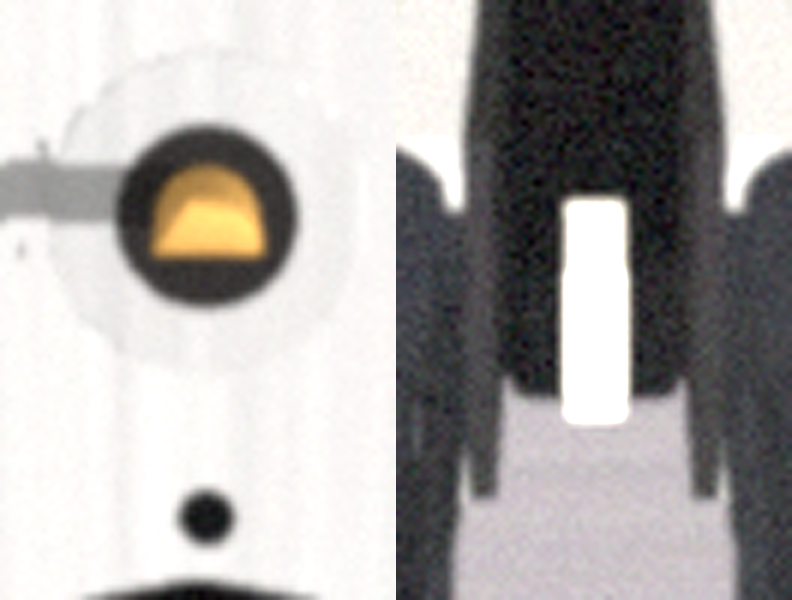

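The ring centre is crop (207,216), the dot (207,518), and the D spans x 152–267 with its flat at y 257 and arc top at y 163. The held pointer line is unchanged (start (596,199)), so there was no slip.

```bash
python3 - <<'E'
from h import *
i=dict(np.load("pics/w4.png.npz"))
tcp=np.array([.58781,.07302,.08906]);yaw=2*np.arctan2(3.1339,.2005);print(np.degrees(yaw))
X=np.array([np.cos(yaw),np.sin(yaw),0]);Y=np.array([np.sin(yaw),-np.cos(yaw),0])
T=lambda u,v,z:np.round(1e3*np.array([(ray(i,u,v,z)-tcp)@X,(ray(i,u,v,z)-tcp)@Y]),2)
C=lambda u,v,z:T(287-.42+u/6,152-.42+v/6,z)
print("dot",C(207,518,.008),"ring z8",C(207,216,.008),"z11",C(207,216,.011),"ring LR",C(117,216,.01),C(297,216,.01),"flat",C(152,257,.031),C(267,257,.031),"arc",C(209,163,.031))
H=lambda u,v:T(287-.42+u/6,310-.42+v/6,tcp[2]+.0165)
print("held",H(200,199),H(201,396),H(201,423),"bar edges",H(104,380),H(291,380))
E
```

```text
172.67866340624298
dot [8.12 1.69] ring z8 [39.17  1.63] z11 [39.61  1.62] ring LR [39.46 -7.2 ] [39.47 10.44] flat [38.88 -3.36] [38.89  6.9 ] arc [47.22  1.71]
held [-5.46  0.92] [-19.98   1.  ] [-22.04   1.  ] bar edges [-18.78  -5.3 ] [-18.77   6.84]
```

```bash
python3 jog.py '[[[0.02, 0.0008, 0], 0], [[0.0195, 0, 0], 0], [[0, 0, 0.02], 0], [[0, 0, 0.015], 0], [[0, 0, 0], 0]]' - 60;python3 jog.py '[[[0, 0, 0], 0], [[0, 0, 0], 0], [[0, 0, 0], 0]]'
```

```text
time: 7.6
tool_pos: [0.547, 0.0786, 0.0518]
tcp_rot: [-0.201, -3.132, 0.001]
wrist_force: [-0.9, 0.1, -1.5]
width: 0.121
grip_force: 61.8
time: 7.98
tool_pos: [0.5488, 0.0788, 0.0539]
tcp_rot: [0.201, 3.134, 0.0]
wrist_force: [-1.3, 0.0, -1.1]
width: 0.122
grip_force: 61.8
```

```bash
for k in 1 2; do python3 jog.py '[[[0, 0, 0.002], 0], [[0, 0, 0.002], 0], [[0, 0, 0], 0], [[0, 0, 0], 0]]'|sed -n '1,2p;4,5p'; done
```

```text
time: 8.48
tool_pos: [0.5481, 0.0788, 0.0492]
wrist_force: [0.7, -0.2, -0.1]
width: 0.116
time: 8.98
tool_pos: [0.5482, 0.0788, 0.0453]
wrist_force: [0.3, 0.8, 0.1]
width: 0.124
```

```bash
for k in 1 2; do python3 jog.py '[[[0, 0, 0.002], 0], [[0, 0, 0.002], 0], [[0, 0, 0], 0], [[0, 0, 0], 0]]'|sed -n '1,2p;4,6p'; done
```

```text
time: 9.48
tool_pos: [0.5482, 0.0788, 0.0412]
wrist_force: [0.4, -0.2, -0.3]
width: 0.118
grip_force: 61.8
time: 9.98
tool_pos: [0.5482, 0.0788, 0.0372]
wrist_force: [-0.7, -0.2, -0.9]
width: 0.118
grip_force: 61.8
```

```bash
for k in 1 2 3; do python3 jog.py '[[[0, 0, 0.0015], 0], [[0, 0, 0], 0], [[0, 0, 0], 0], [[0, 0, 0], 0]]'|sed -n '1,2p;4,6p'; done
```

```text
time: 10.48
tool_pos: [0.5483, 0.0788, 0.0358]
wrist_force: [0.9, 0.5, 0.4]
width: 0.118
grip_force: 61.8
time: 10.98
tool_pos: [0.5484, 0.0788, 0.0344]
wrist_force: [0.4, 0.2, 1.9]
width: 0.118
grip_force: 62.2
time: 11.48
tool_pos: [0.5485, 0.0788, 0.0332]
wrist_force: [-1.0, -0.3, 4.4]
width: 0.117
grip_force: 62.5
```

```bash
for k in 1 2 3; do python3 jog.py '[[[0, 0, 0.0015], 0], [[0, 0, 0], 0], [[0, 0, 0], 0]]'|sed -n '1,2p;4,6p'; done
```

```text
time: 11.85
tool_pos: [0.5485, 0.0788, 0.0319]
wrist_force: [-2.2, -0.1, 5.8]
width: 0.118
grip_force: 62.7
time: 12.22
tool_pos: [0.5485, 0.0788, 0.0305]
wrist_force: [-1.9, 0.3, 7.3]
width: 0.124
grip_force: 62.8
time: 12.6
tool_pos: [0.5485, 0.0788, 0.0292]
wrist_force: [-3.2, -0.7, 9.3]
width: 0.123
grip_force: 63.3
```

```bash
for k in 1 2 3; do python3 jog.py '[[[0, 0, 0.001], 0], [[0, 0, 0], 0], [[0, 0, 0], 0]]'|sed -n '1,2p;4,6p'; done
```

```text
time: 12.98
tool_pos: [0.5486, 0.0788, 0.0291]
wrist_force: [-4.0, -0.2, 14.1]
width: 0.123
grip_force: 64.1
time: 13.35
tool_pos: [0.5488, 0.0788, 0.0289]
wrist_force: [-7.2, -0.5, 19.4]
width: 0.119
grip_force: 64.9
time: 13.72
tool_pos: [0.5488, 0.0788, 0.0288]
wrist_force: [-9.1, -0.6, 25.1]
width: 0.117
grip_force: 65.6
```

```bash
python3 jog.py '[[[0, 0, -0.0015], 0], [[0, 0, 0], 0], [[0, 0, 0], 0], [[0, 0, 0], 0], [[0, 0, 0], 0]]'|sed -n '1,2p;4,6p'; for k in 1 2 3 4 5 6 7; do python3 jog.py '[[[0, 0, 0], 0], [[0, 0, 0], 0], [[0, 0, 0], 0], [[0, 0, 0], 0], [[0, 0, 0], 0]]'|sed -n '1,2p;4,4p'; done
python3 - <<'E'
from h import *
snap("scene","pics/s5.png");snap("side","pics/d5.png")
a=cv2.imread("pics/s5.png")[180:300,250:410];b=cv2.imread("pics/d5.png");i=bot.camera_info("side")
u,v=proj(i,[.55,.078,.03]).astype(int);print(u,v)
b=b[v-60:v+60,max(u-80,0):max(u-80,0)+160]
cv2.imwrite("pics/c6.png",np.hstack([cv2.resize(x,(400,300),interpolation=cv2.INTER_CUBIC) for x in(a,b)]))
E
```

```text
time: 14.35
tool_pos: [0.5487, 0.0788, 0.029]
wrist_force: [-5.2, -1.1, 16.5]
width: 0.12
grip_force: 64.1
time: 14.98
tool_pos: [0.5487, 0.0788, 0.029]
wrist_force: [-6.1, -0.2, 16.8]
time: 15.6
tool_pos: [0.5487, 0.0788, 0.029]
wrist_force: [-5.9, -0.4, 16.6]
time: 16.23
tool_pos: [0.5487, 0.0788, 0.029]
wrist_force: [-6.2, -0.8, 16.9]
time: 16.85
tool_pos: [0.5487, 0.0788, 0.029]
wrist_force: [-5.4, -0.2, 16.7]
time: 17.48
tool_pos: [0.5487, 0.0788, 0.029]
wrist_force: [-4.7, -0.6, 16.8]
time: 18.1
tool_pos: [0.5487, 0.0788, 0.029]
wrist_force: [-5.7, -1.5, 17.1]
time: 18.73
tool_pos: [0.5487, 0.0788, 0.029]
wrist_force: [-4.8, -1.1, 17.2]
275 237
```

View pics/c6.png

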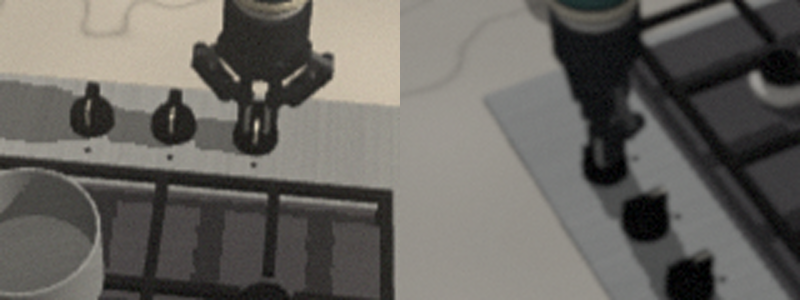

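The knob sits on its spindle at crop (256,135) with its pointer towards its OFF dot at (254,165). The gripper still holds it pressed, and the fitted knobs are untouched. Handing in.

```bash
python3 -c "from workcell import bot;print(bot.finish_job())"
```

```text
the job is handed in; nothing more can be done
None
```

The knob is back on its spindle with its pointer to the OFF dot, and it was pressed to the stop for about 5 s. The job was handed in at about 19 s with the gripper still holding the knob pressed at roughly 17 N; the program returned no verdict.

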